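Right the tipped post and close the tray cover

TASK

One of the three steel optical posts in the storage tray has tipped over against the low end wall nearest the robot. Stand it upright on its foot again, in the lane with the other two, then slide the tray's cover fully home over the posts. Do not knock over the other posts or the objective canister in the tray.

Things in the scene. Friction and masses are not known exactly. Their poses are not given: they have to be found in the camera images.
- tray: Fixed grey tray, 294 x 156 mm. Origin: centre of underside; x along its length, away from the robot. Two bays divided at x=0: near bay (x -139 to -4 mm) holds the posts; the cover parks over the far bay. Floor 5 mm thick. Walls 8 mm thick, tops z=38 mm. Side rails z=86 to 94 mm, 140 mm apart inside. Two ribs along x, tops z=13 mm, inner faces at y=-20 and +20 mm, bound the lane.
- lane (a point): Point on the tray's floor on the lane's centre line, 31 mm from the near end wall: the free place, in line with the other posts. Tray frame (-108, 0, 5) mm, same axes.
- post_tipped: The tipped optical post: plain light-grey steel cylinder, diameter 12.6 mm, 75 mm long. Origin: centre of its foot; z axis along it to its top end. At the start it leans about 32 degrees from vertical towards tray -x, foot on the tray floor in the lane, side on the top edge of the near end wall (39 mm up the post, which blocks fingers below there), top end sticking out over the wall.
- post_middle: Like post, upright in the lane, next to the tipped one. Same frame.
- post_far: Like post, upright in the lane, farthest from the near end wall. Same frame.
- can_in_tray: Objective canister, diameter 38 mm, 52 mm tall, standing in the near bay beside the lane on its +y side. Origin: centre of its underside, z up.
- cover (a joint): Slide of the flat aluminium cover (136 x 156 x 4 mm, underside 94.5 mm above the table) along the tray's x axis. 0 = fully home over the near bay (end stop), grows towards +x; 0.144 = parked over the far bay. Friction about 1.5 N.
- cover_grip (a point): Middle of the top edge of the cover's black grip, 124.5 mm above the table: an upright bar in the cover's middle, 60 mm long along tray y, 12 mm thick along x, standing 26 mm above the cover plate. At joint 0 it lies at tray x = -72 mm, y = 0.

How it is judged:
On the way:
1. the tipped post stands upright in the lane, released and at rest, the cover still open (x of post_tipped in the frame of tray between -0.139 and -0.004 m and y of post_tipped in the frame of tray between -0.022 and 0.022 m and z of post_tipped in the frame of tray below 0.009 m and angle between post_tipped's own z axis and vertical below 0.08 rad and linear speed of post_tipped below 0.02 m/s and contact force between post_tipped and the fingers below 0.05 N and value of joint cover above 0.08 m), for 0.2 s.
At the end, for the whole second after the job is handed in: All three posts stand on the tray floor in the near bay's lane (foot centres between the ribs, within 22 mm of its centre line; less than 0.08 rad from vertical), the canister stands upright (under 0.15 rad), and the cover is within 5 mm of its home stop over them (x of post_tipped in the frame of tray between -0.139 and -0.004 m and y of post_tipped in the frame of tray between -0.022 and 0.022 m and z of each of post_tipped, post_middle, post_far in the frame of tray below 0.009 m and angle between each of post_tipped, post_middle, post_far's own z axis and vertical below 0.08 rad and x of post_middle in the frame of tray between -0.139 and -0.004 m and y of post_middle in the frame of tray between -0.022 and 0.022 m and x of post_far in the frame of tray between -0.139 and -0.004 m and y of post_far in the frame of tray between -0.022 and 0.022 m and value of joint cover below 0.005 m and linear speed of post_tipped below 0.02 m/s and angle between can_in_tray's own z axis and vertical below 0.15 rad); the robot touches nothing.
It fails at once if another post or the canister in the tray is knocked over (angle between any of post_middle, post_far, can_in_tray's own z axis and vertical above 0.5 rad).
It also fails if it takes over 45 s, if anything falls off the work surface, if the arm or the gripper's body presses on something with over 40 N, if the wrist force passes 120 N, or if a joint passes its speed limit or range.

ROBOT

A 6-joint arm with a two-finger parallel gripper is mounted at the origin on a cart in front of the work surface, level with it; the furniture and walls round the work are solid. World frame = base frame: x ahead of the robot, y to its left, z up, the work surface at z = 0. Lengths are in m, angles in rad, forces in N, time in s.
With the tool pointing down it reaches from about 0.225 to 0.875 m from the base axis. Payload 3.4 kg.
Tool frame: the origin (TCP) lies on the centre line of the jaws, within the pads' length; the fingertips stand 25 mm ahead of it and the grasp point (between the pads) lies 6 mm ahead of it; z points along the fingers, y is the line along which they close (so a half turn about z gives the same grasp; the last joint's range is limited). The gripper opens to 85 mm and grips with 20 to 120 N. Pads are 22 mm wide; open, the fingers measure 114 mm over their backs; the gripper's body (76 mm by 85 mm) begins 54 mm behind the grasp point. The pads swing forward as they close: fully open they stand 13 mm farther back than shut.
Start: joints at [1.186, 0.276, 1.505, -0, 1.361, -0.121], TCP at [0.15, 0.555, 0.256] pointing down, gripper open.
Joint ranges: [-2.89, 2.89], [-0.75, 2.08], [0.22, 2.7], [-1.18, 4.32], [0.11, 2.71], [-2.7, 2.7]. Speed limits (rad/s): [2.57, 2.57, 3.14, 3.14, 3.14, 3.14].

INTERFACE

Orientations are given as a unit quaternion [w, x, y, z].
In Python, from plant import bot gives the robot as it stands. Calls block until the motion is done:
- bot.goto(position, orientation): joint-space move of the TCP to a pose.
- bot.move_linear(position, v=0.15, ori=None, max_force=None): straight line of the TCP; ori=None keeps the orientation; v is the mean speed in m/s. With max_force (N) it stops when the force on the tool has changed by that much, and returns True; else False.
- bot.set_joints(angles): joint-space move.
- bot.let_go() and bot.close(): open the fingers fully, or close them until they stop; the grip force is fixed at half the most.
- bot.dwell(seconds).
- bot.inverse_kinematics(position, orientation): joint angles nearest the present ones, or None.
- bot.get_state(): the state.
- bot.camera(name): name is "side" or "top"; returns a dict with "img" (384x512x3 uint8, blue, green, red), "z_map" (384x512 float32, m along the optical axis (not along the pixel's ray), 0 where there is no reading), "K" (3x3 intrinsics, pixels), "dist_coeffs" ([k1, k2, p1, p2, k3] as OpenCV has them; the pictures are not rectified), "R" (3x3) and "t" (3): a world point X has camera coordinates R X + t. Camera axes: x right, y down, z forward; pixel columns grow to the right and rows downward; lengths in m; the calibration is good to about 2 mm. A picture is of the moment at which its call begins.
A pose or a line that the arm cannot do raises bot.Unreachable and nothing moves.
- bot.hand_in(): hands the job in; it is judged then, once.
The state is a dict: "t": time; "joint_positions": joint angles; "joint_velocities": joint speeds; "joint_torque": joint torques, N m; "ee_pos": TCP position; "tool_rot": TCP orientation; "force": force on the tool from outside, world axes, zero at the start; "ft_torque": the same for the moment, N m; "finger_gap": opening from 0.0 (shut) to 1.0 (fully open); "gripper_force": force on a finger pad.
Only numpy, scipy, OpenCV 4.12 (cv2) and the standard library are available. Lean on these libraries where they do the work, as an engineer would, in place of code of your own. Each camera call takes 0.05 s, during which the arm holds its last target. There are 200 camera calls.

## Working session

There is one attempt and no reset: what is moved stays moved. The work goes in short steps, each a Python script; the robot and the scene stay as the last script left them, time stands still between calls to the robot, and variables do not carry over. Pictures are saved under pics/ and viewed, at most 10 in all, crops included, and the job is handed in when it is done.

```bash
mkdir -p pics; ls
cat > h.py <<'E'
import numpy as np, cv2
from plant import bot
def cloud(c):
    h,w=c["z_map"].shape
    uv=np.stack(np.meshgrid(np.arange(w),np.arange(h)),-1).reshape(-1,1,2).astype(np.float64)
    n=cv2.undistortPoints(uv,c["K"],np.array(c["dist_coeffs"])).reshape(h,w,2)
    z=c["z_map"][...,None].astype(float)
    P=np.concatenate([n*z,z],-1)
    W=(P-np.array(c["t"]))@np.array(c["R"])
    W[c["z_map"]==0]=np.nan
    return W
E
python3 - <<'E'
from h import *
for n in("side","top"):
    c=bot.camera(n); cv2.imwrite(f"pics/{n}0.png",c["img"]); np.savez(f"{n}0.npz",**{k:np.array(v) for k,v in c.items()})
    print(n,-np.array(c["R"]).T@np.array(c["t"]),np.array(c["R"]).round(2).tolist(),np.array(c["K"]).round(0).tolist())
print(bot.get_state())
E
```

```text
pics
side [ 0.46595657 -0.93308599  0.53208474] [[1.0, -0.05, 0.02], [-0.01, -0.51, -0.86], [0.06, 0.86, -0.51]] [[482.0, 0.0, 253.0], [0.0, 482.0, 194.0], [0.0, 0.0, 1.0]]
top [ 0.34934968 -0.22393189  0.91806177] [[0.02, -1.0, -0.0], [-0.98, -0.02, -0.21], [0.21, 0.01, -0.98]] [[483.0, 0.0, 254.0], [0.0, 483.0, 196.0], [0.0, 0.0, 1.0]]
{'t': 0.1, 'joint_positions': array([ 1.18600707e+00,  2.76531205e-01,  1.50600838e+00,  7.79897372e-06,
        1.36068702e+00, -1.20971703e-01]), 'joint_velocities': array([-2.22328571e-04, -5.45636498e-04, -3.70401617e-03,  7.06557320e-04,
        6.70486108e-04, -6.95769402e-05]), 'joint_torque': array([ 1.52762968e-03, -4.17703307e+01, -2.46403885e+01, -8.50192987e-05,
        5.86640279e-03,  1.94045646e-05]), 'ee_pos': array([0.14976757, 0.55471194, 0.25552575]), 'tool_rot': array([-2.08093959e-04,  1.31527342e-01,  9.91312207e-01, -7.90037865e-04]), 'force': array([-0.19945851, -0.0278016 ,  0.36194703]), 'ft_torque': array([-0.03429727, -0.01242323,  0.02140202]), 'gripper_force': 0.0, 'finger_gap': 0.999153220063538}
```

View pics/side0.png

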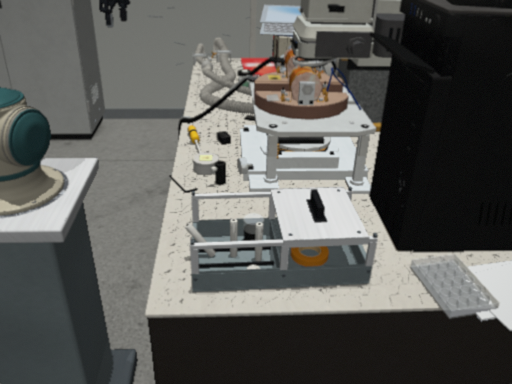

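View pics/top0.png

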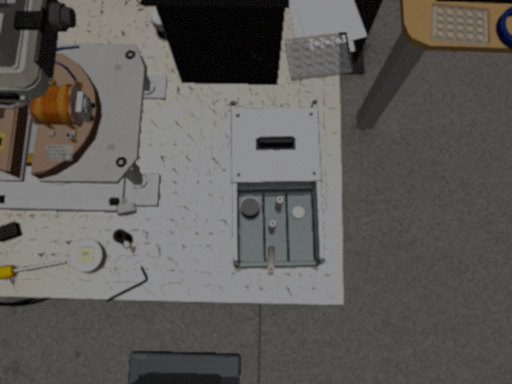

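The side view shows the tray at about (190–370, 190–290), with the tipped post leaning out at (200,238) and two upright posts at (233,235) and (258,235). In the top view the tray spans (232–322, 103–268). The tipped post is at (271,260), the others at (272,225) and (279,202), the canister at (250,207), the cover grip at (276,143), and there is a loose white disc at (298,212).

```bash
cat >> h.py <<'E'
def load(f): return {k:v for k,v in np.load(f).items()}
def ray(c,uv,z):
    n=cv2.undistortPoints(np.array(uv,float).reshape(-1,1,2),c["K"],c["dist_coeffs"]).reshape(-1,2)
    d=np.c_[n,np.ones(len(n))]@c["R"]; o=-c["R"].T@c["t"]
    return o+d*((z-o[2])/d[:,2])[:,None]
E
python3 - <<'E'
from h import *
s,t=load("side0.npz"),load("top0.npz")
W=cloud(t)
big=cv2.resize(t["img"][170:280,220:330],None,fx=5.4,fy=5.4,interpolation=cv2.INTER_CUBIC); 
big2=cv2.resize(s["img"][180:290,180:380],None,fx=4,fy=4,interpolation=cv2.INTER_CUBIC)
cv2.imwrite("pics/topc.png",big); cv2.imwrite("pics/sidec.png",big2)
# cover plate from top: z~.0985
Z=W[...,2]; sub=np.zeros(Z.shape,bool); sub[95:190,225:330]=1
m=(abs(Z-.0965)<.012)&sub&(t["img"].min(2)>110)
n,l,st,_=cv2.connectedComponentsWithStats(m.astype(np.uint8)); k=1+st[1:,4].argmax()
ys,xs=np.where(l==k); pts=ray(t,np.c_[xs,ys],.0985)[:,:2]
print("plate z",np.median(Z[l==k]),"rect",cv2.minAreaRect((pts*1000).astype(np.float32)))
b=(t["img"].max(2)<60)&sub; b[:125]=0;b[160:]=0;b[:,:250]=0;b[:,305:]=0
ys,xs=np.where(b); print("grip",cv2.minAreaRect((ray(t,np.c_[xs,ys],.1245)[:,:2]*1000).astype(np.float32)),np.median(Z[b]))
for nm,(u,v) in dict(mid=(272,225),far=(279,202),tipT=(271,269),can=(250,207),disc=(298,212)).items(): print(nm,W[v-2:v+3,u-2:u+3].reshape(-1,3)[np.nanargmax(Z[v-2:v+3,u-2:u+3])].round(4),np.nanmedian(Z[v-1:v+2,u-1:u+2]))
E
```

```text
plate z 0.09841046394620656 rect ((612.8037109375, -254.68621826171875), (155.88693237304688, 160.59266662597656), 1.965425968170166)
grip ((611.9805297851562, -253.76901245117188), (19.81456184387207, 63.47848129272461), 1.2125046253204346) nan
mid [ 0.4784 -0.251   0.0835] 0.07949082863588625
far [ 0.5196 -0.2645  0.0838] 0.080369667442972
tipT [ 0.4028 -0.2524  0.0742] 0.0698597599885396
can [ 0.5126 -0.2134  0.0583] 0.05666382068301072
disc [ 0.5145 -0.3002  0.0172] 0.01440469449115116
```

View pics/topc.png

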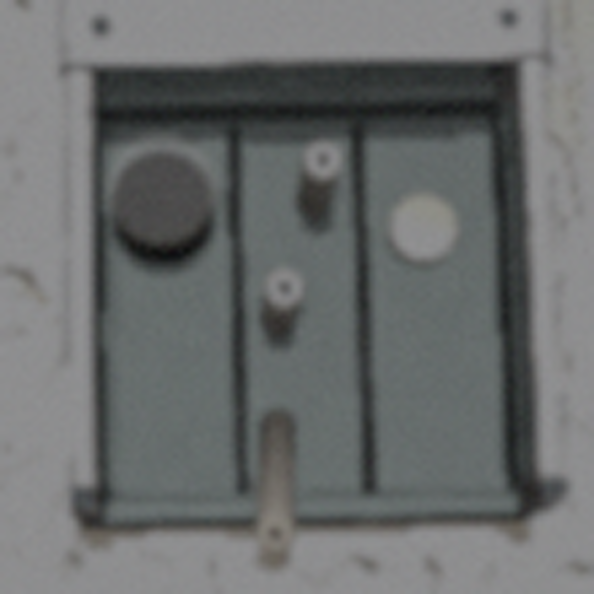

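View pics/sidec.png

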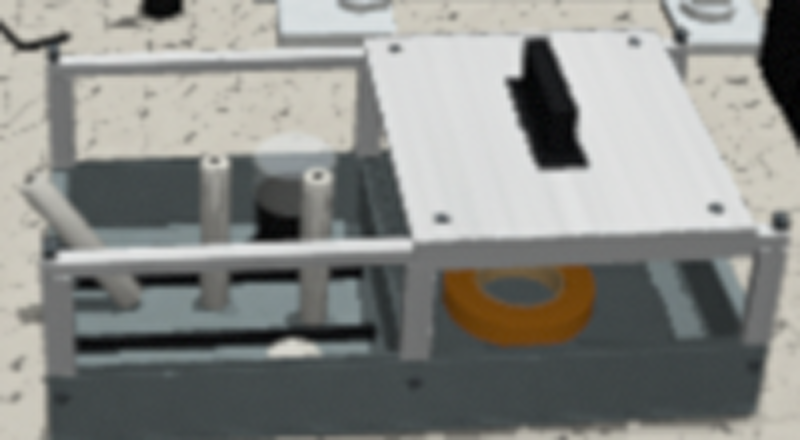

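The top crop shows the middle post's top at (285,288) and the far post's at (322,160). The tipped post's top is at (274,535) and its foot is near (277,412), with ribs at x≈238 and 362. The side crop confirms the lean: the top is at (38,182) and the foot near (125,300). It also shows a pale ellipse above the canister at (293,150), which I'll check. Next I'll cast rays to get the tray frame.

Run:
```python
from h import *
s,t=load("side0.npz"),load("top0.npz")
T=lambda p,z: ray(t,(np.array(p)+.5)/5.4-.5+[220,170],z)[:,:2].round(4).tolist()
S=lambda p: (np.array(p,float)+.5)/4-.5+[180,180]
print("wall inner",T([(103,497),(518,492)],.038),"outer",T([(100,523),(525,513)],.038))
print("ribs L",T([(236,125),(242,490)],.013)," R",T([(357,125),(370,490)],.013))
print("rail L/R (95,200),(530,200)",T([(95,100),(98,450),(522,100),(535,450)],.094))
print("cover near edge",T([(65,67),(548,60)],.0985),"holes",T([(100,26),(508,18)],.0985))
print("tops",T([(285,288),(322,160)],.08),"tipped top",T([(274,535)],.072),"foot",T([(277,412)],.008),"can",T([(162,200)],.057),"disc",T([(424,228)],.014))
# two-view triangulation
def tri(us,ut):
    A=[]
    for c,u in((s,us),(t,ut)):
        n=cv2.undistortPoints(np.array(u,float).reshape(1,1,2),c["K"],c["dist_coeffs"]).ravel()
        d=c["R"].T@np.array([*n,1]);d/=np.linalg.norm(d);o=-c["R"].T@c["t"];A.append((np.eye(3)-np.outer(d,d),o))
    M=sum(a for a,_ in A); return np.linalg.solve(M,sum(a@o for a,o in A)).round(4)
U=lambda p:(np.array(p)+.5)/5.4-.5+[220,170]
print("tri tipped top",tri(S((38,182)),U((274,535))),"mid",tri(S((214,162)),U((285,288))),"far",tri(S((317,177)),U((322,160))))
W=cloud(s); 
for p in((293,145),(280,205),(70,225),(45,182),(214,200)):
    u,v=S(p).round().astype(int); print(p,np.nanmedian(W[v-1:v+2,u-1:u+2],axis=(0,1)).round(4))
print(np.nanmedian(cloud(t)[150:170,240:300,2]), t["img"][206,250])
Wt=cloud(t)
for v in range(244,276,3): print(v,[ (round(float(x),3)) for x in Wt[v,271]])
```

```text
wall inner [[0.4135, -0.1931], [0.418, -0.3323]] outer [[0.4048, -0.1924], [0.411, -0.3346]]
ribs L [[0.5476, -0.2358], [0.4187, -0.2401]]  R [[0.5484, -0.2788], [0.4196, -0.2843]]
rail L/R (95,200),(530,200) [[0.5372, -0.189], [0.4241, -0.1931], [0.54, -0.3273], [0.4269, -0.3308]]
cover near edge [[0.5469, -0.1792], [0.5524, -0.3352]] holes [[0.5607, -0.1901], [0.5662, -0.3223]]
tops [[0.4791, -0.2518], [0.5217, -0.2633]] tipped top [[0.4, -0.2496]] foot [[0.4465, -0.252]] can [[0.5116, -0.2109]] disc [[0.5116, -0.3026]]
tri tipped top [ 0.4017 -0.2495  0.0689] mid [ 0.4785 -0.2518  0.08  ] far [ 0.5213 -0.2634  0.0795]
(293, 145) [ 0.5146 -0.2039  0.0568]
(280, 205) [ 0.5083 -0.2287  0.0405]
(70, 225) [ 0.4161 -0.2555  0.0506]
(45, 182) [ 0.405  -0.2501  0.0698]
(214, 200) [ 0.4776 -0.2571  0.0625]
0.09834666291160934 [78 77 77]
244 [0.45, -0.252, 0.005]
247 [0.443, -0.252, 0.017]
250 [0.437, -0.252, 0.028]
253 [0.43, -0.251, 0.04]
256 [0.424, -0.251, 0.045]
259 [0.418, -0.251, 0.055]
262 [0.412, -0.251, 0.064]
265 [0.406, -0.251, 0.071]
268 [0.401, -0.251, 0.071]
271 [0.396, -0.251, 0.067]
274 [0.394, -0.253, -0.0]
```

The pale ellipse is just the canister's top (z=57 mm). The tray yaw is about 2°. Both the wall's inner edge (x≈0.415) and the tipped post's geometry put the origin at about (0.554, −0.257). Post tops triangulate to z=80 mm, as they should. Next I'll check reach and the swing corridor.

```bash
cat >> h.py <<'E'
from scipy.spatial.transform import Rotation as Rn
YAW=np.radians(2.0); O=np.array([.554,-.257,0]); Rt=Rn.from_euler('z',YAW).as_matrix()
tw=lambda p: O+Rt@np.array(p,float)          # tray -> world
wt=lambda p: Rt.T@(np.array(p,float)-O)
def quat(tilt,sgn=1,swap=False):
    z=Rt@np.array([np.sin(tilt),0,-np.cos(tilt)]); y=Rt@np.array([sgn,0,0] if swap else [0,sgn,0])
    q=Rn.from_matrix(np.c_[np.cross(y,z),y,z]).as_quat(); return np.r_[q[3],q[:3]]
def tcp(foot,tilt,s):  # TCP for a post with foot centre (tray frame), grasp at s up the post
    return tw(np.array(foot)+(s+.006)*np.array([-np.sin(tilt),0,np.cos(tilt)]))
E
python3 - <<'E'
from h import *
s,t=load("side0.npz"),load("top0.npz")
for n,p in dict(top=(.401,-.2500,.0705),mid=(.4787,-.2518,.08),far=(.5215,-.2634,.08),can=(.5116,-.2109,.057),disc=(.5116,-.3026,.014),grip=(.616,-.2538,.1245),foot=(.4425,-.252,.008)).items(): print(n,wt(p).round(4))
P=np.r_[cloud(s).reshape(-1,3),cloud(t).reshape(-1,3)]; P=P[~np.isnan(P).any(1)]
r=np.hypot(P[:,0],P[:,1]);a=np.degrees(np.arctan2(P[:,1],P[:,0]))
for lo in range(-45,75,15):
    print(lo,[ (round(float(np.percentile(P[k,2],99.5)),2) if k.sum()>3 else None) for k in [(a>=lo)&(a<lo+15)&(r>=R)&(r<R+.1) for R in (.2,.3,.4,.5,.6,.7)]])
th=np.radians(32)
for sg in(1,-1):
    for nm,p,q in (("pre",tcp([-.111,.008,.0083],th,.125),quat(th,sg)),("gr",tcp([-.111,.008,.0083],th,.065),quat(th,sg)),("up",tcp([-.108,.004,.005],0,.065),quat(0,sg)),("bar",tw([.063,0,.116]),quat(0,sg,True)),("bar0",tw([-.072,0,.116]),quat(0,sg,True))):
        j=bot.inverse_kinematics(p,q); print(sg,nm,p.round(3),None if j is None else np.round(j,2))
E
```

```text
top [-0.1527  0.0123  0.0705]
mid [-0.0751  0.0078  0.08  ]
far [-0.0327 -0.0053  0.08  ]
can [-0.0408  0.0476  0.057 ]
disc [-0.044  -0.0441  0.014 ]
grip [0.0621 0.001  0.1245]
foot [-0.1113  0.0089  0.008 ]
-45 [-0.0, 0.0, 0.07, 0.1, 0.1, 0.0]
-30 [-0.79, 0.0, 0.1, 0.1, 0.13, 0.36]
-15 [-0.79, 0.01, 0.0, 0.15, 0.15, 0.42]
0 [-0.79, 0.02, 0.06, 0.2, 0.45, 0.38]
15 [-0.79, 0.0, 0.03, 0.19, 0.36, 0.22]
30 [-0.0, -0.0, 0.02, 0.15, 0.04, 0.04]
45 [0.0, -0.79, -0.0, 0.02, 0.04, 0.07]
60 [-0.7, -0.79, -0.79, 0.32, 0.3, 0.0]
1 pre [ 0.373 -0.255  0.119] None
1 gr [ 0.405 -0.254  0.069] [-1.06  0.26  2.32  1.09  0.56  2.67]
1 up [ 0.446 -0.257  0.076] [-0.66  0.36  1.89 -0.    0.89 -2.26]
1 bar [ 0.617 -0.255  0.116] [-0.5   0.51  1.49 -0.    1.14 -0.53]
1 bar0 [ 0.482 -0.26   0.116] [-0.62  0.35  1.77 -0.    1.02 -0.66]
-1 pre [ 0.373 -0.255  0.119] [-1.15  0.13  2.28  0.87  0.7  -0.28]
-1 gr [ 0.405 -0.254  0.069] [-1.06  0.26  2.32  1.09  0.56 -0.47]
-1 up [ 0.446 -0.257  0.076] [-0.66  0.36  1.89 -0.    0.89  0.88]
-1 bar [ 0.617 -0.255  0.116] [-0.5   0.51  1.49 -0.    1.14  2.61]
-1 bar0 [ 0.482 -0.26   0.116] [-0.62  0.35  1.77 -0.    1.02  2.49]
```

Run:
```python
from h import *
th=np.radians(32); q=quat(th,-1); f=[-.111,.008,.0083]
st=bot.get_state(); p=st["ee_pos"]; d=p[:2]/np.hypot(*p[:2])
bot.goto([*(d*.38),.32],st["tool_rot"])
j=bot.get_state()["joint_positions"].copy(); j[0]=-.75; j[5]=.88; bot.set_joints(j)
print(bot.get_state()["ee_pos"])
bot.goto(tcp(f,th,.125),q)
print("pre",bot.get_state()["ee_pos"],tcp(f,th,.125))
print(bot.move_linear(tcp(f,th,.065),v=.08,max_force=15))
s=bot.get_state(); print(s["t"],s["ee_pos"],tcp(f,th,.065),s["force"])
c=bot.camera("side"); cv2.imwrite("pics/gr.png",cv2.resize(c["img"][150:300,150:350],None,fx=4,fy=4,interpolation=cv2.INTER_CUBIC))
```

```text
[ 0.32186691 -0.20409798  0.31996075]
pre [ 0.37411787 -0.25549611  0.12003571] [ 0.37341129 -0.25530142  0.1193943 ]
False
5.1 [ 0.40537163 -0.25423326  0.06875935] [ 0.40518707 -0.25419179  0.06851141] [ 0.12991012  0.22021189 -0.25792163]
```

View pics/gr.png

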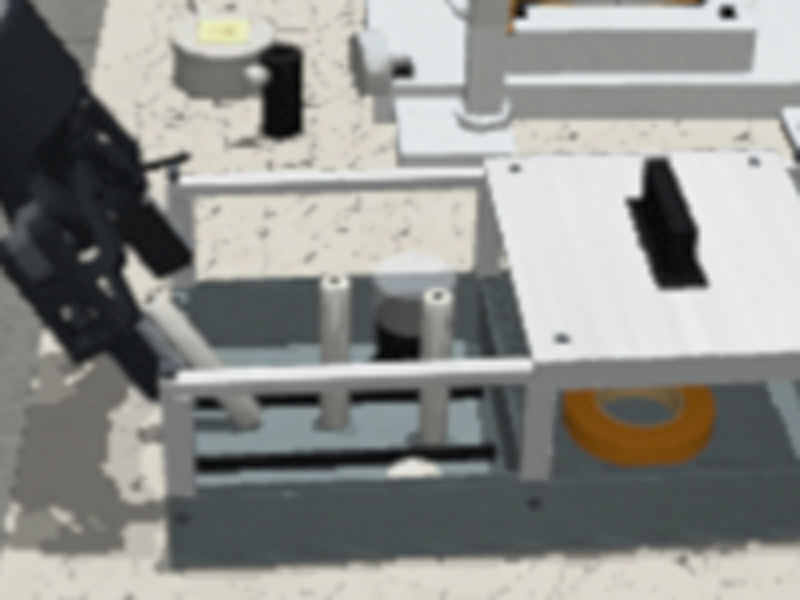

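The open fingers (tips at about (180,262) and (160,390)) straddle the post's top at (160,310), parallel to its axis and clear of the wall. Now I'll close, lift, and rotate the post upright about its foot.

Run:
```python
from h import *
th=np.radians(32); f=np.array([-.111,.008,.0083]); S=.065
bot.close(); s=bot.get_state(); print("closed",s["finger_gap"]*85,s["gripper_force"],s["force"])
up=f+[.0,0,.012]; bot.move_linear(tcp(up,th,S),v=.06)
g=np.array([-.108,.005,.020])
for k in (.25,.5,.75,1):
    a=th*(1-k); bot.move_linear(tcp(up+(g-up)*k,a,S),v=.06,ori=quat(a,-1))
s=bot.get_state(); print(s["t"],s["finger_gap"]*85,s["ee_pos"],tcp(g,0,S),s["force"])
for n in("side","top"):
    c=bot.camera(n); np.savez(f"{n}1.npz",**{k:np.array(v) for k,v in c.items()})
    y,x=(150,150) if n=="side" else (150,200)
    cv2.imwrite(f"pics/{n}1.png",cv2.resize(c["img"][y:y+150,x:x+200],None,fx=4,fy=4,interpolation=cv2.INTER_CUBIC))
```

```text
closed 10.594457652304563 58.40369760990143 [1.26710836 1.27292629 0.30658959]
7.8917 10.731961489963725 [ 0.44518055 -0.25502795  0.09025985] [ 0.44589129 -0.25577219  0.091     ] [-8.94369673e-01 -4.91916552e-04 -1.88854006e-01]
```

View pics/side1.png

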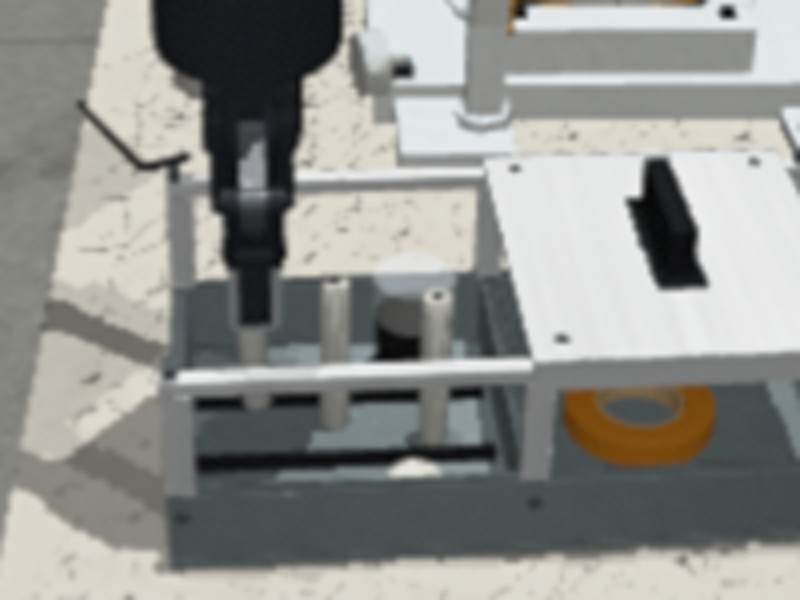

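The gripped post hangs upright. Its foot at (257,407) is about 15 mm above the floor, and the neighbours at (333,355) and (436,365) are undisturbed. Now I'll lower it to contact, release and check.

Run:
```python
from h import *
S=.065; g=[-.108,.005,.020]
hit=bot.move_linear(tcp([-.108,.005,-.001],0,S),v=.02,max_force=3)
s=bot.get_state(); print(hit,s["t"],s["ee_pos"],"foot z est",s["ee_pos"][2]-.071,s["force"])
bot.dwell(.2); bot.let_go(); bot.dwell(.3)
bot.move_linear(tcp([-.108,.005,.09],0,S),v=.12)
for n in("side","top"):
    c=bot.camera(n); np.savez(f"{n}2.npz",**{k:np.array(v) for k,v in c.items()})
    y,x=(150,150) if n=="side" else (150,200)
    cv2.imwrite(f"pics/{n}2.png",cv2.resize(c["img"][y:y+150,x:x+200],None,fx=4,fy=4,interpolation=cv2.INTER_CUBIC))
s=bot.get_state(); print(s["t"],s["ee_pos"],s["force"])
```

```text
True 8.7167 [ 0.44591995 -0.25573813  0.07653362] foot z est 0.005533617430797444 [-0.49379489  0.42087272  3.77123201]
10.8833 [ 0.44532748 -0.25533341  0.16001712] [-1.22961495  0.93802114 -0.12259761]
```

View pics/side2.png

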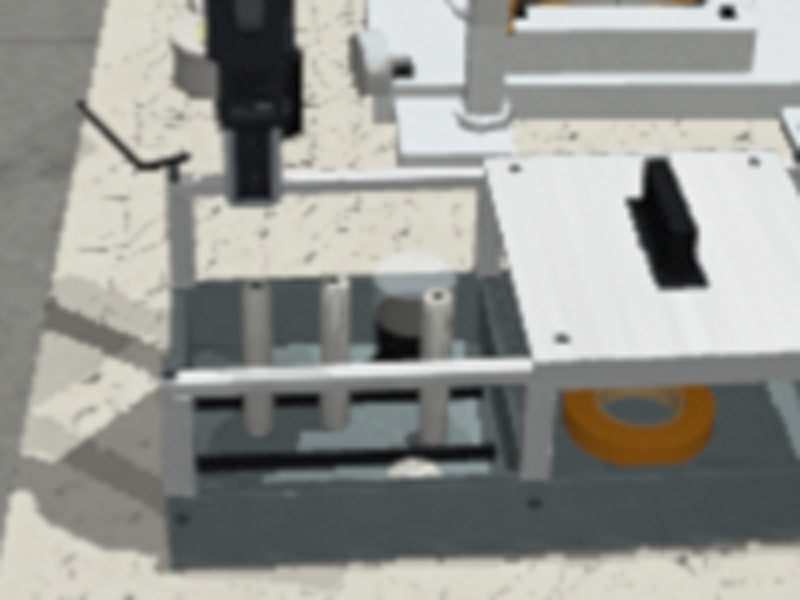

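The post stands on its own, with its top at (257,285) and foot at (257,430), in line with the other two. Next is the cover: first a clearance check around the grip, then grasp it and slide.

Run:
```python
from h import *
s,t=load("side0.npz"),load("top0.npz")
P=np.r_[cloud(s).reshape(-1,3),cloud(t).reshape(-1,3)]
k=(P[:,2]>.14)&(P[:,2]<.6)&(P[:,1]>-.38)&(P[:,1]<-.1)&(P[:,0]>.3)
print("clear x min",np.percentile(P[k,0],[0.2,1,5]), k.sum())
k=(P[:,2]>.14)&(P[:,2]<.6)&(P[:,0]>.4)&(P[:,0]<.7); print("y near",np.percentile(P[k,1],[.2,1,5]))
S=(np.array([[657,160],[690,235]])+.5)/4-.5+[150,150]
b=ray(s,S,.1245); print("bar top ends",b.round(3).tolist())
```

```text
clear x min [0.72367311 0.72494593 0.75374516] 27739
y near [-0.02147714 -0.01870221 -0.0017339 ]
bar top ends [[0.616, -0.228, 0.124], [0.619, -0.288, 0.124]]
```

Run:
```python
from h import *
q=quat(0,1,True); bx=.063
p=bot.get_state()["ee_pos"]; bot.move_linear([p[0],p[1],.24],v=.15)
bot.goto(tw([bx,0,.24]),q)
print(bot.move_linear(tw([bx,0,.130]),v=.08,max_force=10)); 
s=bot.get_state(); print(s["t"],wt(s["ee_pos"]),s["force"])
bot.close(); s=bot.get_state(); print("gap",s["finger_gap"]*85,s["gripper_force"],wt(s["ee_pos"]),s["force"])
hit=bot.move_linear(tw([-.076,0,.130]),v=.06,max_force=14)
s=bot.get_state(); print(hit,s["t"],wt(s["ee_pos"]),s["force"])
```

```text
False
14.3583 [ 0.06336917 -0.00023011  0.13066799] [0.62224945 0.20078538 0.39150453]
gap 10.922989114219073 60.41094660758972 [ 6.32333008e-02 -2.01367085e-05  1.30269505e-01] [0.06887428 0.43286608 1.5430366 ]
False 17.4917 [-0.07178522 -0.00079276  0.13024488] [11.11689229 -2.99941559 -1.67226649]
```

The arm pressed up against the stop at tray x = −71.8 mm with 11 N, and home is −72 mm. Now I'll release, back off and check.

Run:
```python
from h import *
bot.let_go(); bot.move_linear(tw([-.074,0,.26]),v=.12); bot.dwell(.3)
c=bot.camera("side"); cv2.imwrite("pics/end.png",cv2.resize(c["img"][150:300,150:400],None,fx=3.2,fy=3.2,interpolation=cv2.INTER_CUBIC))
s=bot.get_state(); print(s["t"],wt(s["ee_pos"]),s["force"])
```

```text
19.7833 [-7.40605501e-02  5.51897055e-05  2.59672820e-01] [-0.17015284 -0.34694221 -0.56942134]
```

View pics/end.png

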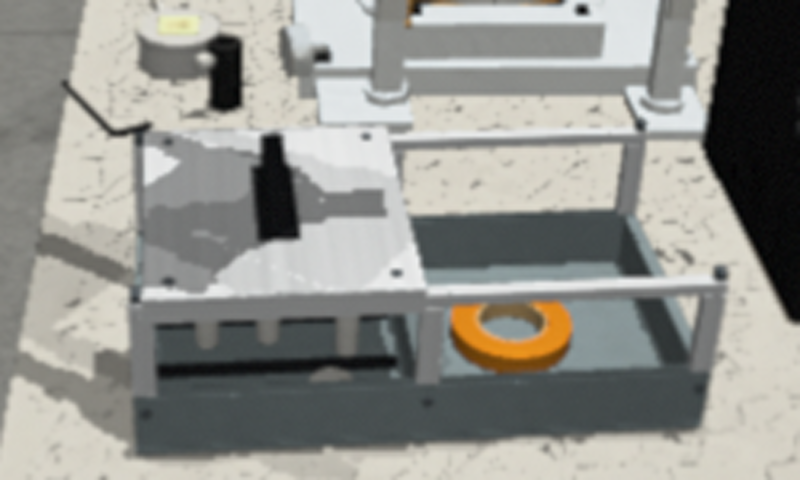

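The cover sits flush at the near corner posts (140,130)–(135,295). The three posts stand upright below it at (205,330), (268,328) and (346,335), and the gripper is clear.

```bash
python3 -c "
from plant import bot
print(bot.hand_in())"
```

```text
the job is handed in; nothing more can be done
None
```

I stood the tipped post upright in the lane, slid the cover to its home stop and handed the job in at about 20 s of the 45 s limit. The last picture shows all three posts upright under the cover; the canister was still standing when last seen, before the cover hid it, and no verdict came back.

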